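Level a display riser and hold the spirit level pressed

ROBOT

A 6-joint arm with a two-finger parallel gripper is mounted at the origin on the work surface. World frame = base frame: x ahead of the robot, y to its left, z up, the work surface at z = 0. Lengths are in m, angles in rad, forces in N, time in s.
With the tool pointing down it reaches from about 0.35 to 0.975 m from the base axis. Payload 4.9 kg.
Tool frame: the origin (TCP) lies where the fingers leave the gripper's body, on its centre line; the fingertips stand 73 mm ahead of it and the grasp point (between the pads) lies 54 mm ahead of it; z points along the fingers, y is the direction in which the jaws open and shut (so a half turn about z gives the same grasp; the last joint's range is limited). The gripper opens to 85 mm and grips with 20 to 120 N. Pads are 22 mm wide; open, the fingers measure 114 mm over their backs; the gripper's body (76 mm by 85 mm) begins 54 mm behind the grasp point. The pads swing forward as they close: fully open they stand 13 mm farther back than shut.
Start: joints at [-1.33, 0.053, 1.613, -0, 1.476, -0.119], TCP at [0.22, -0.585, 0.304] pointing down, gripper open.
Joint ranges: [-3.01, 3.01], [-1.01, 2.22], [0.06, 2.58], [-1.02, 4.17], [0.09, 2.62], [-3.14, 3.14]. Speed limits (rad/s): [2.57, 2.57, 3.14, 3.14, 3.14, 3.14].

INTERFACE

Orientations are given as a rotation vector (axis times angle).
In Python, from station import monitor, vision, workorder gives the robot as it stands.
- The arm moves only by the tool arm_command, never from a script. Its argument "rows" is text: rows parted by semicolons, each of 6 numbers parted by spaces: the shift along the world's x, y, z in mm, then the turn, a rotation vector about the world's x, y, z in degrees. In form: tx ty tz wx wy wz; .... A call has 1 to 12 rows; each row is the pose to reach, as a shift and turn from the pose measured when the call began; what a row does not reach only later rows make up. A row lasts 1/8 s, in which the tool goes at most 62.5 mm and 10.7 degrees, less where a joint would pass 70% of its speed; a pose out of reach is approached as far as the arm can. A call with a gripper value outside its range is refused whole. "jaw" is the opening, from 0 (shut) to 1 (fully open), set as the call begins (left out, the last holds). The fingers move at their own pace and stop on an object; "squeeze" is the grip in N (left out, the last holds). Time passes only in rows, so rows that repeat a pose let the fingers close. It gives the time, the measured TCP pose, the force and the opening at its end, in the units of the state.
- monitor.get_obs(): the state, without advancing time (a new reading comes with each control period).
- vision.get_image(name): name is "scene" or "top" or "wrist"; returns a dict with "frame" (420x560x3 uint8, red, green, blue), "vfov" (degrees; the focal length in pixels is half the picture's height over the tangent of half this angle, whatever the lens; pixels are square), "cx", "cy" (the principal point, pixels), "R" (3x3) and "t" (3): a world point X has camera coordinates R X + t; the wrist camera has in their place "T_tool_cam" (4x4, takes a point from camera to tool coordinates, whose origin is the TCP and whose axes are the flange's). Camera axes: x right, y down, z forward; pixel columns grow to the right and rows downward; lengths in m; the calibration is good to about 2 mm. A picture is of the moment at which its call begins: read the wrist's pose just before it. There is no depth.
- workorder.finish_job(): hands the job in, once; it reports no verdict.
The state is a dict: "t": time; "q": joint angles; "dq": joint speeds; "effort": joint torques, N m; "tool_pos": TCP position; "tool_rot": TCP orientation; "contact_force": force on the tool from outside, world axes, zero at the start; "wrist_torque": the same for the moment, N m; "opening": finger opening in m.
Only numpy, scipy, OpenCV 4.12 (cv2) and the standard library are available. Lean on these libraries where they do the work, as an engineer would, in place of code of your own. Each camera call takes 0.05 s, during which the arm holds its last target. There are 200 camera calls.

TASK

Set the spirit level upright and lengthwise on the middle of the display riser's shelf and let go of it, then turn the levelling foot's knob so that, with the level pressed down until the sprung shelf is fully seated, the bubble stands centred between the two lines. Finish while holding: at the end the gripper is still pressing the level firmly, but with no more force than a hand's push, onto the fully seated shelf, with the bubble centred. Leave the straightedge, jar, tape, pen and loupe where they are.

Things in the scene. Friction and masses are not known exactly. Their poses are not given: they have to be found in the camera images.
- level: spirit level: aluminium bar 180 mm long (own x), 26 mm wide (y), 44 mm tall (z), 0.2 to 0.3 kg, with black end caps and a yellow vial let into the middle of its top face. Origin: centre of its underside; own z points up. It starts upright on the table. It works either way round. The pickable bar has solid flat sides and top; the top beyond 35 mm from the middle is plain metal and can be pressed.
- vial_centre (a point): middle between the vial's two black lines (20 mm apart), on the level's top, 43 mm above its underside, axes as the level's
- bubble_mid (a point): middle of the white bubble (14 mm long), which slides along the level's own x, up to 22 mm either side of vial_centre, towards the higher end: 3.0 mm for every 0.01 rad of tilt along the level. It takes about 1.5 s to settle.
- shelf_top (a point): middle of the upper face of the riser's wooden shelf, a board 220 mm long (x), 110 mm wide (y), 14 mm thick, its face about 60 mm above the table. x points along the shelf from its hinged end (117 mm away) to the end next to the levelling foot, z is normal to the face. The riser itself is fixed to the table.
- shelf (a joint): lift of the sprung shelf off its seat, rad: 0.03 at rest (a spring lifts the foot end, and also carries the level's weight), 0 when pressed fully down on its seat. Pressing the level 55 mm from the shelf's middle towards the foot seats it with about 3 to 6 N; after that it is stiff.
- foot_grip (a point): middle of the levelling foot's knob: round black knob 40 to 43 mm across (fluted), 28 mm tall, this point 14 mm below its flat top and about 91 mm above the table; it stands on a fixed vertical axis at the end of the riser, about 188 mm from the shelf's middle along the shelf's x. White mark on top. It does not rise or fall as it turns.
- foot (a joint): angle of the levelling foot's knob, rad, 0 to 6, growing clockwise seen from above. One rad clockwise raises the foot end of the seat by 0.020 rad (moves the bubble 6 mm towards the foot). It stays where it is left (0.2 N m friction). The reading that makes the shelf level differs from case to case; at the start the knob must go clockwise by about 1 to 2.5 rad.
- straightedge: bystander, leave alone: plain flat aluminium bar 160 x 20 x 10 mm, no vial; origin at the centre of its underside
- jar: bystander, leave alone: small closed jar, 48 mm across, 60 mm tall; origin at the centre of its underside
- tape: bystander, leave alone: clear ring of tape lying flat, 90 mm across, 20 mm high; origin at the centre of its underside
- pen: bystander, leave alone: black pen, 130 mm long, 10 mm thick, lying flat
- loupe: bystander, leave alone: black magnifier standing upright, 42 mm across, 42 mm tall; origin at the centre of its underside
Mind the look-alikes: they are no part of the job. Several things look just like the level: the one meant starts farthest to the robot's left.

How it is judged:
On the way:
1. the level stands on the middle of the shelf, lengthwise, let go (x of level in the frame of shelf_top between -0.03 and 0.03 m and y of level in the frame of shelf_top between -0.035 and 0.035 m and z of level in the frame of shelf_top between -0.004 and 0.004 m and angle between the x axis of level and the x axis of shelf_top, either way round below 0.21 rad and angle between the z axis of level and the z axis of shelf_top, either way round below 0.02 rad and contact force between the fingers and level below 0.1 N and linear speed of level below 0.02 m/s), for 0.2 s.
At the end, for the whole second after the job is handed in: Level flat on the shelf (within 30 mm along, 35 mm across of its middle, 0.21 rad of lengthwise), shelf seated (below 0.005 rad), bubble within 2.5 mm of the vial's middle, fingers pushing the level (over 2 N), level bearing on the shelf with 5 to 40 N (x of level in the frame of shelf_top between -0.03 and 0.03 m and y of level in the frame of shelf_top between -0.035 and 0.035 m and z of level in the frame of shelf_top between -0.004 and 0.004 m and angle between the x axis of level and the x axis of shelf_top, either way round below 0.21 rad and angle between the z axis of level and the z axis of shelf_top, either way round below 0.02 rad and value of joint shelf below 0.005 rad and x of bubble_mid in the frame of vial_centre between -0.0025 and 0.0025 m and contact force between level and the fingers above 2 N and contact force between level and shelf between 5 and 40 N); the arm keeps its last pose, push and grip.
It fails at once if a bystander is moved by more than 30 mm (distance of any of straightedge, jar, tape, pen, loupe from where it was at the start of the episode above 0.03 m).
It fails at once if the level is rammed onto the shelf with more than 60 N (contact force between level and shelf above 60 N).
It also fails if it takes over 72 s, if anything falls off the work surface, if the arm or the gripper's body presses on something with over 40 N, if the wrist force passes 120 N, or if a joint passes its speed limit or range.

## Working session

There is one attempt and no reset: what is moved stays moved. The work goes in short steps, Python scripts to look and compute and a tool call to move; the robot and the scene stay as the last step left them, time stands still between calls to the robot, and variables do not carry over. Pictures are saved under pics/ and viewed, about 8 in all and at most 12, crops included, and the job is handed in when it is done.

Besides the shell and the picture viewer there is one more tool, called after "Emit:" as name(argument=value, ...), one argument or row to a line, values as JSON. arm_command: Moves the arm, as the interface text tells. Its arguments: {"type":"object","properties":{"rows":{"type":"string"},"jaw":{"type":"number"},"squeeze":{"type":"number"}},"required":["rows"]}

```bash
mkdir -p pics
cat > h.py <<'E'
from station import monitor, vision, workorder
import numpy as np, cv2
from scipy.spatial.transform import Rotation as Ro
def cam(name):
    o=monitor.get_obs(); d=vision.get_image(name); f=d["frame"]; H=f.shape[0]
    F=H/2/np.tan(np.radians(d["vfov"])/2)
    if name=="wrist":
        T=np.eye(4); r=np.array(o["tool_rot"]); T[:3,:3]=Ro.from_rotvec(r).as_matrix() if r.size==3 else r.reshape(3,3)
        T[:3,3]=o["tool_pos"]; W=T@np.array(d["T_tool_cam"]); Rw,c=W[:3,:3],W[:3,3]
    else:
        R=np.array(d["R"]);Rw=R.T;c=-R.T@np.array(d["t"])
    return dict(f=f,F=F,cx=d["cx"],cy=d["cy"],Rw=Rw,c=c)
def cast(k,u,v,z):
    r=k["Rw"]@np.array([(u-k["cx"])/k["F"],(v-k["cy"])/k["F"],1]); return k["c"]+r*(z-k["c"][2])/r[2]
def proj(k,X):
    p=k["Rw"].T@(np.array(X)-k["c"]); return k["F"]*p[0]/p[2]+k["cx"],k["F"]*p[1]/p[2]+k["cy"]
def save(n,im): cv2.imwrite("pics/"+n,cv2.cvtColor(im,cv2.COLOR_RGB2BGR))
E
python3 - <<'E'
from h import *
import pickle
o=monitor.get_obs();print({k:np.round(v,3) for k,v in o.items()})
for n in("scene","top"):
    k=cam(n);pickle.dump(k,open(n+".pkl","wb"));save(n+"0.png",cv2.resize(k["f"],(800,600),interpolation=cv2.INTER_CUBIC));print(n,k["c"],k["F"],k["cx"],k["cy"],k["Rw"])
E
```

```text
{'t': np.float64(0.0), 'q': array([-1.33 ,  0.053,  1.614, -0.   ,  1.476, -0.119]), 'dq': array([-0.   ,  0.001, -0.   , -0.001,  0.001,  0.001]), 'effort': array([-3.0000e-03, -3.9368e+01, -3.7018e+01, -0.0000e+00,  7.0000e-03,
       -0.0000e+00]), 'tool_pos': array([ 0.22 , -0.585,  0.303]), 'tool_rot': array([-3.089, -0.562,  0.   ]), 'contact_force': array([-0.08 ,  0.551,  0.091]), 'wrist_torque': array([-0.016,  0.013,  0.05 ]), 'opening': np.float64(0.085)}
scene [0.99367184 0.60278643 1.26833728] 496.30582152636356 277.18316579578453 216.78840320633628 [[-0.7557909   0.54322698 -0.36562899]
 [ 0.65478569  0.62186887 -0.42957514]
 [-0.00598352 -0.56407761 -0.82570009]]
top [ 0.3171015  -0.01883521  1.25360781] 428.7922850927773 276.97116949353733 207.61017111658984 [[-1.05054283e-03 -9.88582239e-01  1.50678639e-01]
 [-9.99954075e-01 -3.96861115e-04 -9.57550745e-03]
 [ 9.52597509e-03 -1.50681779e-01 -9.88536422e-01]]
```

View pics/top0.png

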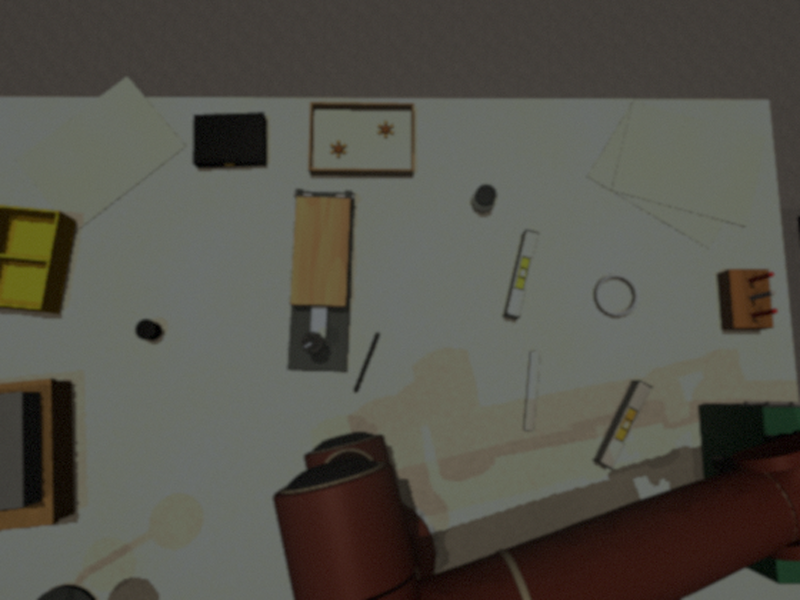

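View pics/scene0.png

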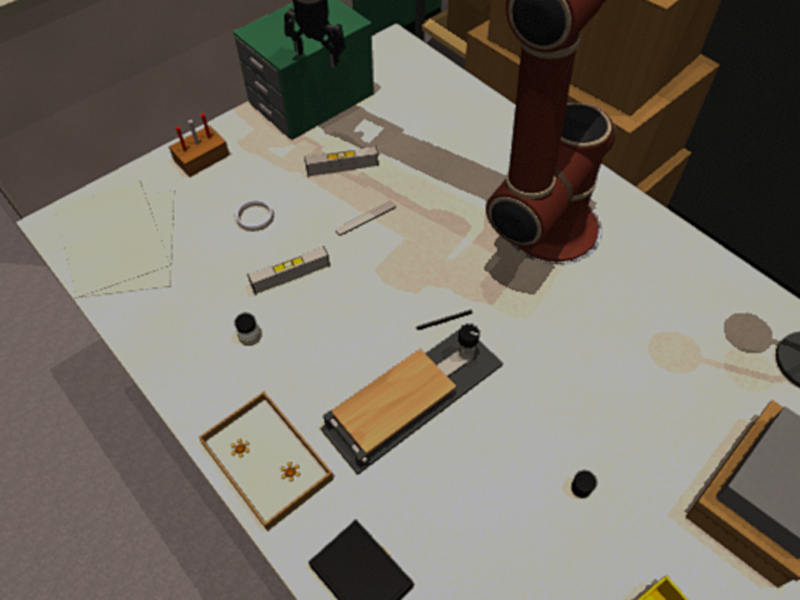

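The top view (800x600) shows the wanted level, the one farther left, at about (522,275), with end caps at (531,232) and (511,317). The shelf is at (322,250), its hinge at the far end, and the knob is at (315,345). The other level, at (625,425), is a decoy.

Run:
```python
from h import *
import pickle
k=pickle.load(open("top.pkl","rb"));f=k["f"];hsv=cv2.cvtColor(f,cv2.COLOR_RGB2HSV);s=0.7
def blob(m,box):
    x0,y0,x1,y1=[int(a*s) for a in box];M=np.zeros_like(m);M[y0:y1,x0:x1]=m[y0:y1,x0:x1];return M
def rect(m,z):
    c=max(cv2.findContours(m,cv2.RETR_EXTERNAL,cv2.CHAIN_APPROX_NONE)[0],key=cv2.contourArea)
    P=np.array([cast(k,u,v,z)[:2] for u,v in c[:,0]]);r=cv2.minAreaRect((P*1000).astype(np.float32));return r,np.round(cv2.boxPoints(r))
wood=blob(cv2.inRange(hsv,(5,60,60),(25,255,255)),(280,185,365,312))
print("shelf",rect(wood,0.060))
y=blob(cv2.inRange(hsv,(20,110,60),(35,255,255)),(495,220,550,330))
v,u=np.nonzero(y);P=np.array([cast(k,a,b,0.043) for a,b in zip(u,v)])[:,:2]
w,V=np.linalg.eigh(np.cov(P.T));print("yellow",P.mean(0),(P.min(0)+P.max(0))/2,len(P),"ang",np.degrees(np.arctan2(V[1,1],V[0,1])))
for p in((531,232),(511,317)):print("cap",cast(k,p[0]*s,p[1]*s,0.044))
dk=blob((hsv[...,2]<45).astype(np.uint8)*255,(298,328,332,362))
print("knob",cast(k,312*s,340*s,0.105), cast(pickle.load(open("scene.pkl","rb")),469*s,331*s,0.105))
for n,p,z in(("pen",(367,362),0),("straight",(532,390),0),("jar",(485,192),.06)):print(n,cast(k,p[0]*s,p[1]*s,z))
```

```text
shelf (((593.3517456054688, 119.7389907836914), (109.9864273071289, 224.45794677734375), 88.18112182617188), array([[479.,  68.],
       [704.,  61.],
       [707., 171.],
       [483., 178.]], dtype=float32))
yellow [ 0.5499794  -0.28507643] [ 0.55020904 -0.28412602] 67 ang 165.9167073611973
cap [ 0.63451238 -0.30604136  0.044     ]
cap [ 0.46045405 -0.26014381  0.044     ]
knob [0.40981316 0.12694627 0.105     ] [0.40439082 0.12897285 0.105     ]
pen [0.37342765 0.02754935 0.        ]
straight [ 0.31671443 -0.30718679  0.        ]
jar [ 0.71352846 -0.21167375  0.06      ]
```

Emit:
arm_command(
  rows="40 36 0 0 0 -4;85 77 0 0 0 -9;130 118 -10 0 0 -14;175 159 -20 0 0 -19;220 200 -30 0 0 -24;260 237 -40 0 0 -29;295 268 -50 0 0 -33;320 290 -60 0 0 -35;330 300 -60 0 0 -35;330 300 -60 0 0 -35;330 300 -60 0 0 -35",
  jaw=1,
  squeeze=40,
)

```text
t: 1.48
tool_pos: [0.5494, -0.2856, 0.2434]
tool_rot: [-3.116, 0.395, -0.001]
contact_force: [0.4, -0.8, 0.3]
opening: 0.0851
```

Run:
```python
from h import *
o=monitor.get_obs();print(o["t"],np.round(o["tool_pos"],4),np.round(o["tool_rot"],3),np.round(o["q"],2))
R=Ro.from_rotvec(o["tool_rot"]).as_matrix();print("jaw dir deg",np.degrees(np.arctan2(R[1,1],R[0,1])))
k=cam("wrist");save("w1.png",k["f"]);print(k["c"])
hsv=cv2.cvtColor(k["f"],cv2.COLOR_RGB2HSV);m=cv2.inRange(hsv,(20,110,60),(35,255,255))
c=max(cv2.findContours(cv2.morphologyEx(m,cv2.MORPH_CLOSE,np.ones((25,25))),cv2.RETR_EXTERNAL,cv2.CHAIN_APPROX_NONE)[0],key=cv2.contourArea)
P=np.array([cast(k,u,v,.044)[:2] for u,v in c[:,0]])*1000;print(cv2.minAreaRect(P.astype(np.float32)))
```

```text
1.475 [ 0.5494 -0.2856  0.2434] [-3.116e+00  3.950e-01 -1.000e-03] [-0.6   0.08  1.68  0.    1.37  1.22]
jaw dir deg -104.43604243408255
[ 0.62823213 -0.30558743  0.31397494]
((553.9046020507812, -285.1523132324219), (15.828964233398438, 63.65011978149414), 74.98683166503906)
```

View pics/w1.png

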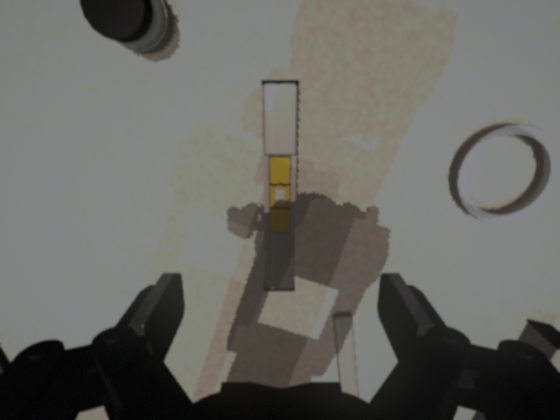

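The level's centre is at (0.554,-0.285) with its axis at -15°. In the wrist view it runs from (281,80) to (280,290), and the vial is at (280,194). The fingers have clear space on both sides.

Emit:
arm_command(
  rows="4 1 -30 0 0 -0.6;4 1 -65 0 0 -0.6;4 1 -100 0 0 -0.6;4 1 -130 0 0 -0.6;4 1 -150 0 0 -0.6;4 1 -160 0 0 -0.6;4 1 -160 0 0 -0.6",
  jaw=1,
)

```text
t: 2.4
tool_pos: [0.5532, -0.285, 0.0833]
tool_rot: [-3.113, 0.412, -0.001]
contact_force: [0.4, 0.4, 0.2]
opening: 0.0855
```

Emit:
arm_command(
  rows="0 0 0 0 0 0;0 0 0 0 0 0;0 0 0 0 0 0;0 0 0 0 0 0;0 0 0 0 0 0;0 0 0 0 0 0",
  jaw=0,
  squeeze=40,
)

```text
t: 3.15
tool_pos: [0.5536, -0.2853, 0.0841]
tool_rot: [-3.114, 0.412, -0.003]
contact_force: [-0.3, -0.4, 4.2]
opening: 0.0256
```

Emit:
arm_command(
  rows="0 0 20 0 0 0;0 0 50 0 0 0;2 20 80 0 0 1;6 60 100 0 0 2;10 105 110 0 0 4;15 150 110 0 0 5;19 195 110 0 0 6;23 240 110 0 0 8;28 285 110 0 0 9;32 325 110 0 0 11;35 360 110 0 0 12;38 385 105 0 0 13",
)

```text
t: 4.65
tool_pos: [0.5912, 0.1015, 0.1894]
tool_rot: [-3.14, 0.054, -0.002]
contact_force: [0.2, -0.6, -3.0]
opening: 0.0252
```

Emit:
arm_command(
  rows="1 15 -4 0 0 0;2 20 -8 0 0 0;2 20 -8 0 0 0;2 20 -8 0 0 0",
)

```text
t: 5.15
tool_pos: [0.5932, 0.1207, 0.1815]
tool_rot: [-3.14, 0.056, -0.002]
contact_force: [0.4, -0.4, -3.8]
opening: 0.0254
```

Run:
```python
from h import *
o=monitor.get_obs();print(o["t"],np.round(o["tool_pos"],4),o["opening"],o["contact_force"])
R=Ro.from_rotvec(o["tool_rot"]).as_matrix();print("jaw dir deg",np.degrees(np.arctan2(R[1,1],R[0,1])),R[:,2])
k=cam("scene");s=k["f"][200:350,200:380];k2=cam("wrist")
save("w2.png",np.hstack([cv2.resize(s,(400,333)),cv2.resize(k2["f"],(400,333))]))
```

```text
5.15 [0.5932 0.1207 0.1815] 0.025401180015165722 [ 0.4272228  -0.41899318 -3.76332563]
jaw dir deg -92.03775955154894 [ 1.36664214e-03  8.02821188e-04 -9.99998744e-01]
```

View pics/w2.png

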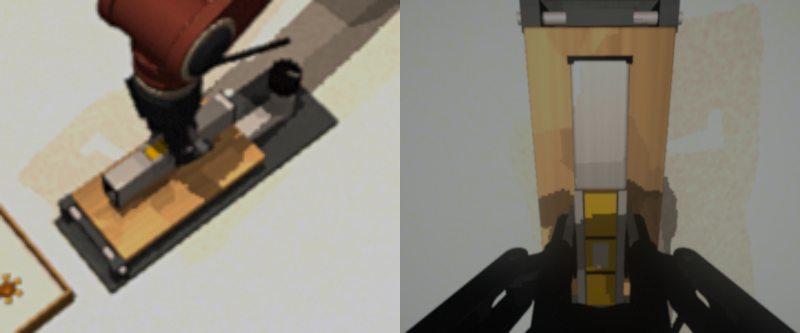

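The scene crop and wrist view show the level held lengthwise over the middle of the shelf, aligned with it. I'll lower it now.

Emit:
arm_command(
  rows="0 0 -12 0 0 0;0 0 -22 0 0 0;0 0 -28 0 0 0;0 0 -30 0 0 0;0 0 -32 0 0 0;0 0 -32 0 0 0",
)

```text
t: 6.0
tool_pos: [0.5934, 0.1208, 0.1498]
tool_rot: [-3.14, 0.056, -0.003]
contact_force: [0.7, 0.7, -3.3]
opening: 0.0253
```

Emit:
arm_command(
  rows="0 0 -1 0 0 0;0 0 -2 0 0 0;0 0 -2 0 0 0",
)

```text
t: 6.38
tool_pos: [0.5934, 0.1208, 0.1478]
tool_rot: [-3.14, 0.056, -0.003]
contact_force: [0.1, -0.7, -3.4]
opening: 0.0254
```

Emit:
arm_command(
  rows="0 0 -1 0 0 0;0 0 -2 0 0 0;0 0 -2 0 0 0",
)

```text
t: 6.75
tool_pos: [0.5933, 0.1208, 0.1456]
tool_rot: [-3.14, 0.056, -0.003]
contact_force: [-1.1, 0.8, -3.0]
opening: 0.0252
```

Emit:
arm_command(
  rows="0 0 -1 0 0 0;0 0 -2 0 0 0;0 0 -2 0 0 0",
)

```text
t: 7.12
tool_pos: [0.5933, 0.1208, 0.1436]
tool_rot: [-3.14, 0.056, -0.003]
contact_force: [-0.2, 0.2, -3.0]
opening: 0.0254
```

Emit:
arm_command(
  rows="0 0 -1 0 0 0;0 0 -1 0 0 0;0 0 -1 0 0 0",
)

```text
t: 7.5
tool_pos: [0.5936, 0.1208, 0.1431]
tool_rot: [-3.14, 0.056, -0.004]
contact_force: [-3.1, -0.2, 0.6]
opening: 0.0255
```

Emit:
arm_command(
  rows="0 0 -1 0 0 0;0 0 -1 0 0 0;0 0 -1 0 0 0",
)

```text
t: 7.88
tool_pos: [0.5938, 0.1209, 0.1426]
tool_rot: [-3.14, 0.055, -0.005]
contact_force: [-3.0, 0.4, 3.6]
opening: 0.0255
```

Contact made, so I'll open partway to release and then lift.

Emit:
arm_command(
  rows="0 0 0 0 0 0;0 0 0 0 0 0;0 0 0 0 0 0;0 0 0 0 0 0;0 0 0 0 0 0;0 0 0 0 0 0;0 0 0 0 0 0;0 0 0 0 0 0",
  jaw=1,
)

```text
t: 8.88
tool_pos: [0.5938, 0.1209, 0.1426]
tool_rot: [-3.14, 0.055, -0.005]
contact_force: [-0.2, 0.2, -0.1]
opening: 0.0859
```

Emit:
arm_command(
  rows="0 0 25 0 0 0;0 0 60 0 0 0;0 0 90 0 0 0;-40 0 100 0 0 0;-80 2 100 0 0 0;-120 3 100 0 0 0;-150 4 100 0 0 0;-175 5 100 0 0 0;-187 5 100 0 0 0;-187 5 100 0 0 0;-187 5 100 0 0 0",
)

```text
t: 10.25
tool_pos: [0.4075, 0.1258, 0.2429]
tool_rot: [-3.14, 0.056, -0.006]
contact_force: [-0.9, 0.6, 0.9]
opening: 0.0853
```

Run:
```python
from h import *
o=monitor.get_obs();print(o["t"],np.round(o["tool_pos"],4),o["opening"],np.round(o["q"],2))
k2=cam("wrist");print(k2["c"])
print("exp knob px",proj(k2,(.405,.1255,.105)))
save("w3.png",cv2.resize(k2["f"],(800,600)))
```

```text
10.25 [0.4075 0.1258 0.2429] 0.08532882930755958 [ 0.12 -0.41  2.12  0.    1.43  1.73]
[0.4885801  0.12313175 0.31371557]
exp knob px (np.float64(281.9647026554481), np.float64(230.32588273497865))
```

View pics/w3.png

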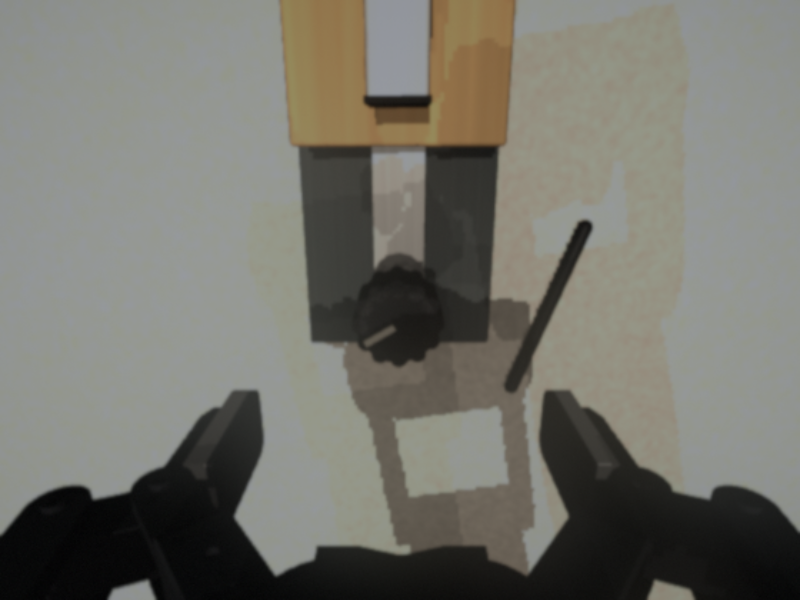

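The knob sits at about (399,318), near (0.4095,0.127) in the world, with its mark pointing lower-left. The level is standing on the shelf on its centre line. Next I'll press with closed fingers to read the seated bubble.

Emit:
arm_command(
  rows="30 -1 0 0 0 0;65 -2 0 0 0 0;100 -3 0 0 0 0;125 -4 -15 0 0 0;131 -4 -30 0 0 0;131 -4 -45 0 0 0;131 -4 -53 0 0 0;131 -4 -53 0 0 0;131 -4 -53 0 0 0",
  jaw=0,
)

```text
t: 11.42
tool_pos: [0.5385, 0.1219, 0.1905]
tool_rot: [-3.14, 0.056, -0.007]
contact_force: [0.3, 1.3, 1.0]
opening: 0.0
```

Emit:
arm_command(
  rows="0 0 -3 0 0 0;0 0 -6 0 0 0;0 0 -9 0 0 0;0 0 -9 0 0 0",
)

```text
t: 11.92
tool_pos: [0.5383, 0.1219, 0.1811]
tool_rot: [-3.14, 0.056, -0.006]
contact_force: [0.3, -0.4, -0.0]
opening: 0.0001
```

Emit:
arm_command(
  rows="0 0 -1 0 0 0;0 0 -2 0 0 0;0 0 -3 0 0 0;0 0 -3 0 0 0",
)

```text
t: 12.42
tool_pos: [0.5382, 0.1219, 0.1779]
tool_rot: [-3.14, 0.056, -0.006]
contact_force: [-0.3, 0.1, -0.2]
opening: -0.0003
```

Emit:
arm_command(
  rows="0 0 -1 0 0 0;0 0 -2 0 0 0;0 0 -2 0 0 0;0 0 -2 0 0 0",
)

```text
t: 12.92
tool_pos: [0.5382, 0.1219, 0.1759]
tool_rot: [-3.14, 0.056, -0.006]
contact_force: [-0.5, 0.0, -0.6]
opening: 0.0
```

Emit:
arm_command(
  rows="0 0 -1 0 0 0;0 0 -2 0 0 0;0 0 -2 0 0 0;0 0 -2 0 0 0",
)

```text
t: 13.42
tool_pos: [0.5382, 0.1219, 0.1741]
tool_rot: [-3.14, 0.056, -0.006]
contact_force: [-0.5, -0.8, 2.3]
opening: -0.0001
```

Emit:
arm_command(
  rows="0 0 -1 0 0 0;0 0 -2 0 0 0;0 0 -2 0 0 0;0 0 -2 0 0 0",
)

```text
t: 13.92
tool_pos: [0.5382, 0.122, 0.1721]
tool_rot: [-3.14, 0.056, -0.006]
contact_force: [-2.6, 0.5, 3.3]
opening: -0.0
```

Emit:
arm_command(
  rows="0 0 -1 0 0 0;0 0 -1.5 0 0 0;0 0 -1.5 0 0 0",
)

```text
t: 14.3
tool_pos: [0.5381, 0.122, 0.1705]
tool_rot: [-3.14, 0.056, -0.005]
contact_force: [-5.0, -0.9, 4.2]
opening: 0.0001
```

Emit:
arm_command(
  rows="0 0 -1 0 0 0;0 0 -1 0 0 0;0 0 -1 0 0 0",
)

```text
t: 14.68
tool_pos: [0.5381, 0.122, 0.1696]
tool_rot: [-3.14, 0.055, -0.005]
contact_force: [-4.2, 0.5, 3.5]
opening: -0.0001
```

Emit:
arm_command(
  rows="0 0 -1 0 0 0;0 0 -1 0 0 0;0 0 -1 0 0 0",
)

```text
t: 15.05
tool_pos: [0.5381, 0.122, 0.1689]
tool_rot: [-3.14, 0.055, -0.005]
contact_force: [-4.7, 0.4, 6.8]
opening: -0.0002
```

Emit:
arm_command(
  rows="0 0 -1 0 0 0;0 0 -1 0 0 0;0 0 -1 0 0 0",
)

```text
t: 15.42
tool_pos: [0.5382, 0.1221, 0.1688]
tool_rot: [-3.14, 0.055, -0.004]
contact_force: [-6.1, 0.4, 9.2]
opening: 0.0001
```

Emit:
arm_command(
  rows="0 0 -0.5 0 0 0;0 0 -0.5 0 0 0;0 0 -0.5 0 0 0;0 0 -0.5 0 0 0;0 0 -0.5 0 0 0;0 0 -0.5 0 0 0;0 0 -0.5 0 0 0;0 0 -0.5 0 0 0;0 0 -0.5 0 0 0",
)

```text
t: 16.55
tool_pos: [0.5382, 0.1222, 0.1689]
tool_rot: [-3.14, 0.055, -0.004]
contact_force: [-6.6, 0.6, 7.5]
opening: -0.0002
```

Run:
```python
from h import *
o=monitor.get_obs();print(o["t"],np.round(o["tool_pos"],4),o["contact_force"])
k=cam("wrist");print(k["c"],k["F"])
a=proj(k,(.594,.121,.103));print(a,proj(k,(.503,.124,.104)),proj(k,(.684,.118,.104)))
u,v=map(int,a);v=min(v,360);u=max(u,100)
save("w4.png",np.hstack([cv2.resize(k["f"],(400,300)),cv2.resize(k["f"][v-55:v+55,u-70:u+70],(400,300)[:2],interpolation=cv2.INTER_CUBIC)]))
print(u-70,v-55)
import pickle;pickle.dump(k,open("w4.pkl","wb"))
```

```text
16.55 [0.5382 0.1222 0.1689] [-6.57121114  0.55771332  7.46260069]
[0.6193942  0.11945726 0.23964731] 339.21581800126535
(np.float64(279.5262504463123), np.float64(162.78882837061457)) (np.float64(280.1790694469986), np.float64(348.6082281041434)) (np.float64(278.6203024957724), np.float64(-115.24099721677871))
209 107
```

View pics/w4.png

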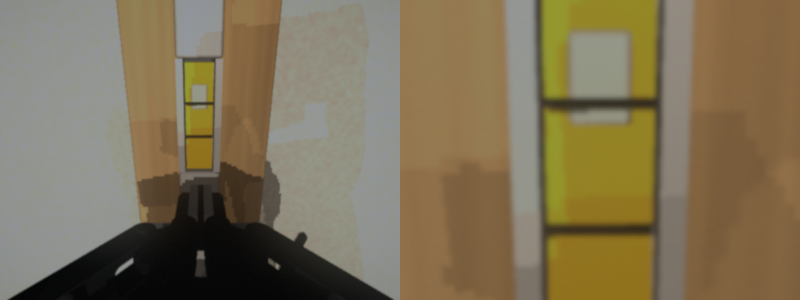

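The crop shows the bubble spanning rows 30–123 and the lines at 102 and 229. So the bubble is about 13.7 mm toward the hinge, and the knob needs about 2.28 rad (131°) clockwise. I'll lift, then go to the knob with the gripper pre-turned by +131°.

Emit:
arm_command(
  rows="0 0 20 0 0 0;0 0 45 0 0 8;-20 1 65 0 0 18;-45 2 72 0 0 28;-70 3 72 0 0 38;-95 4 72 0 0 48;-115 5 72 0 0 58;-129 5 72 0 0 68;-129 5 72 0 0 78;-129 5 72 0 0 88;-129 5 72 0 0 98;-129 5 72 0 0 108",
  jaw=0,
)

```text
t: 18.1
tool_pos: [0.4095, 0.1271, 0.2403]
tool_rot: [-1.883, -2.513, -0.002]
contact_force: [0.1, 0.7, 1.2]
opening: 0.0006
```

Emit:
arm_command(
  rows="0 0 0 0 0 10;0 0 0 0 0 20;0 0 0 0 0 23;0 0 0 0 0 23;0 0 0 0 0 23",
  jaw=1,
)

```text
t: 18.73
tool_pos: [0.4096, 0.127, 0.2401]
tool_rot: [-1.346, -2.837, -0.001]
contact_force: [-0.9, 0.1, -0.5]
opening: 0.0856
```

Run:
```python
from h import *
o=monitor.get_obs();print(o["t"],np.round(o["tool_pos"],4),np.round(o["q"],2),o["opening"])
R=Ro.from_rotvec(o["tool_rot"]).as_matrix();print(np.degrees(np.arctan2(R[1,1],R[0,1])),R[:,2])
k=cam("wrist");print(proj(k,(.4095,.127,.105)));save("w5.png",k["f"])
```

```text
18.725 [0.4096 0.127  0.2401] [ 0.13 -0.4   2.12  0.    1.43 -0.56] 0.08562839045437218
39.25151191914198 [-9.99518411e-04  1.50183616e-03 -9.99998373e-01]
(np.float64(279.33842840964377), np.float64(226.66546992217124))
```

View pics/w5.png

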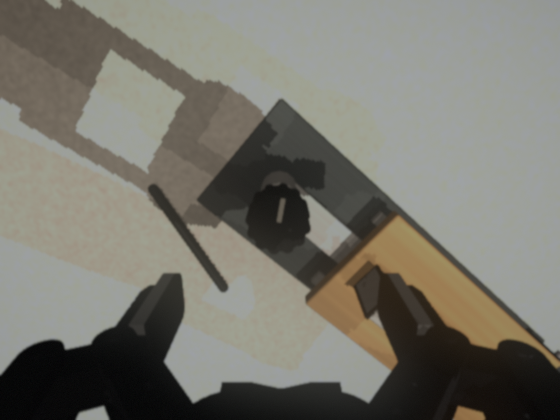

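The knob appears at (279,218). Combining the two yaws puts it at about (0.4075,0.128). Descending and gripping there.

Emit:
arm_command(
  rows="-2 1 -25 0 0 0;-2 1 -50 0 0 0;-2 1 -75 0 0 0;-2 1 -90 0 0 0;-2 1 -97 0 0 0;-2 1 -97 0 0 0",
  jaw=1,
)

```text
t: 19.52
tool_pos: [0.4077, 0.128, 0.1432]
tool_rot: [-1.345, -2.837, -0.001]
contact_force: [-0.0, 1.2, -0.3]
opening: 0.0851
```

Emit:
arm_command(
  rows="0 0 0 0 0 0;0 0 0 0 0 0;0 0 0 0 0 0;0 0 0 0 0 0;0 0 0 0 0 0;0 0 0 0 0 0",
  jaw=0,
  squeeze=50,
)

```text
t: 20.27
tool_pos: [0.4074, 0.1275, 0.1441]
tool_rot: [-1.344, -2.837, 0.003]
contact_force: [-5.9, -4.0, 7.5]
opening: 0.0388
```

Emit:
arm_command(
  rows="0 0 0 0 0 -6;0 0 0 0 0 -14;0 0 0 0 0 -22;0 0 0 0 0 -30;0 0 0 0 0 -38;0 0 0 0 0 -46;0 0 0 0 0 -54;0 0 0 0 0 -60;0 0 0 0 0 -65;0 0 0 0 0 -65",
)

```text
t: 21.52
tool_pos: [0.407, 0.1273, 0.1442]
tool_rot: [-2.657, -1.671, 0.003]
contact_force: [-3.0, -2.1, 1.6]
opening: 0.0388
```

Emit:
arm_command(
  rows="0 0 0 0 0 -6;0 0 0 0 0 -14;0 0 0 0 0 -22;0 0 0 0 0 -30;0 0 0 0 0 -38;0 0 0 0 0 -46;0 0 0 0 0 -54;0 0 0 0 0 -61;0 0 0 0 0 -66;0 0 0 0 0 -66;0 0 0 0 0 -66",
)

```text
t: 22.9
tool_pos: [0.4067, 0.1274, 0.1442]
tool_rot: [-3.137, 0.044, 0.001]
contact_force: [-4.4, 0.8, 3.9]
opening: 0.0388
```

Now I'll release, lift and go back to press.

Emit:
arm_command(
  rows="0 0 0 0 0 0;0 0 0 0 0 0;0 0 0 0 0 0;0 0 0 0 0 0;0 0 0 0 0 0;0 0 25 0 0 0;0 0 60 0 0 0;0 0 90 0 0 0;0 0 97 0 0 0;0 0 97 0 0 0",
  jaw=1,
)

```text
t: 24.15
tool_pos: [0.4066, 0.1274, 0.2408]
tool_rot: [-3.137, 0.044, 0.001]
contact_force: [0.4, -0.1, -0.1]
opening: 0.0851
```

Emit:
arm_command(
  rows="30 -1 0 0 0 0;65 -2 0 0 0 0;100 -3 0 0 0 0;125 -4 -15 0 0 0;131 -5 -30 0 0 0;131 -5 -45 0 0 0;131 -5 -53 0 0 0;131 -5 -53 0 0 0;131 -5 -53 0 0 0",
  jaw=0,
)

```text
t: 25.28
tool_pos: [0.5377, 0.1225, 0.1886]
tool_rot: [-3.137, 0.043, -0.001]
contact_force: [0.4, 0.1, 0.9]
opening: -0.0002
```

Run:
```python
from h import *
o=monitor.get_obs();print(o["t"],np.round(o["tool_pos"],4),np.round(o["q"],2),o["opening"])
k=cam("wrist");save("w6.png",np.hstack([cv2.resize(k["f"],(400,300)),cv2.resize(k["f"][120:230,210:350],(400,300),interpolation=cv2.INTER_CUBIC)]))
```

```text
25.275 [0.5377 0.1225 0.1886] [ 0.09 -0.02  1.89  0.    1.28  1.68] -0.0001931259735191243
```

View pics/w6.png

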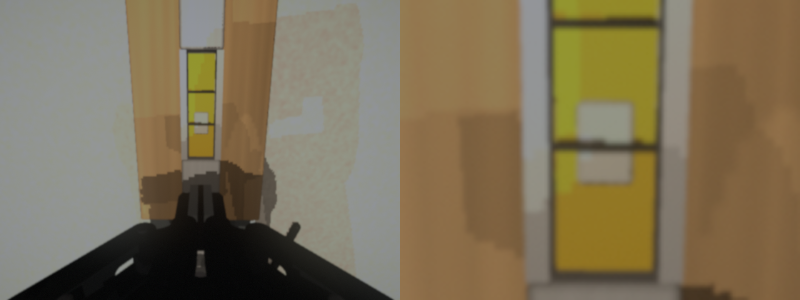

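At rest the bubble is about 9.5 mm toward the foot: its centre is at row 143, and the midpoint between the lines is row 84. The lift at rest accounts for 9 mm of that, so it should be centred once seated. Pressing now.

Emit:
arm_command(
  rows="0 0 -2 0 0 0;0 0 -4 0 0 0;0 0 -6 0 0 0;0 0 -8 0 0 0;0 0 -8 0 0 0",
)

```text
t: 25.95
tool_pos: [0.5377, 0.1225, 0.1809]
tool_rot: [-3.137, 0.043, -0.0]
contact_force: [-1.7, 0.3, 3.1]
opening: -0.0
```

Emit:
arm_command(
  rows="0 0 -1 0 0 0;0 0 -2 0 0 0;0 0 -2 0 0 0;0 0 -2 0 0 0",
)

```text
t: 26.45
tool_pos: [0.5377, 0.1225, 0.1789]
tool_rot: [-3.137, 0.043, 0.0]
contact_force: [-2.8, 0.7, 3.6]
opening: 0.0
```

Emit:
arm_command(
  rows="0 0 -1 0 0 0;0 0 -2 0 0 0;0 0 -2 0 0 0;0 0 -2 0 0 0",
)

```text
t: 26.95
tool_pos: [0.5376, 0.1225, 0.1769]
tool_rot: [-3.137, 0.043, 0.001]
contact_force: [-2.1, -0.0, 4.1]
opening: -0.0002
```

Emit:
arm_command(
  rows="0 0 -0.5 0 0 0;0 0 -1 0 0 0;0 0 -1 0 0 0",
)

```text
t: 27.32
tool_pos: [0.5377, 0.1226, 0.1766]
tool_rot: [-3.137, 0.043, 0.001]
contact_force: [-4.6, 0.6, 8.0]
opening: 0.0002
```

Emit:
arm_command(
  rows="0 0 -0.5 0 0 0;0 0 -1 0 0 0;0 0 -1 0 0 0",
)

```text
t: 27.7
tool_pos: [0.5377, 0.1227, 0.1765]
tool_rot: [-3.137, 0.043, 0.001]
contact_force: [-5.2, -1.1, 9.4]
opening: -0.0002
```

Emit:
arm_command(
  rows="0 0 -0.5 0 0 0;0 0 -1 0 0 0;0 0 -1 0 0 0",
)

```text
t: 28.08
tool_pos: [0.5378, 0.1228, 0.1765]
tool_rot: [-3.137, 0.043, 0.002]
contact_force: [-5.4, -0.2, 9.4]
opening: 0.0004
```

Emit:
arm_command(
  rows="0 0 -1 0 0 0;0 0 -1.5 0 0 0;0 0 -2 0 0 0;0 0 -2 0 0 0;0 0 -2 0 0 0;0 0 -2 0 0 0;0 0 -2 0 0 0;0 0 -2 0 0 0;0 0 -2 0 0 0;0 0 -2 0 0 0;0 0 -2 0 0 0;0 0 -2 0 0 0",
)

```text
t: 29.58
tool_pos: [0.5378, 0.123, 0.1763]
tool_rot: [-3.137, 0.043, 0.003]
contact_force: [-8.1, -0.1, 14.0]
opening: 0.0002
```

Run:
```python
from h import *
o=monitor.get_obs();print(o["t"],np.round(o["tool_pos"],4),o["contact_force"])
k=cam("wrist");k2=cam("scene")
save("w7.png",np.hstack([cv2.resize(k2["f"][200:350,200:380],(400,300)),cv2.resize(k["f"][105:215,210:350],(400,300),interpolation=cv2.INTER_CUBIC)]))
```

```text
29.575 [0.5378 0.123  0.1763] [-8.12307869 -0.13605333 13.99814395]
```

View pics/w7.png

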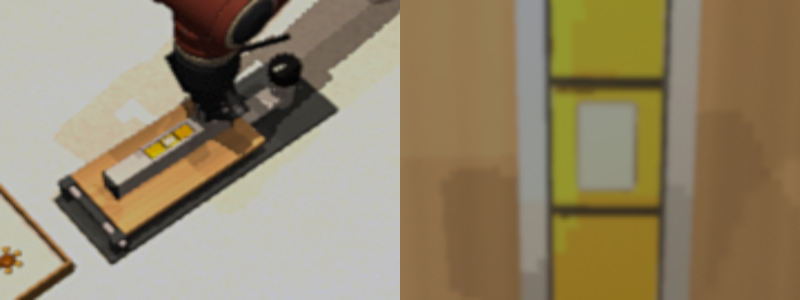

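Run:
```python
from h import *
k=cam("scene");print("vial",cast(k,276.5,271,.105))
hsv=cv2.cvtColor(k["f"],cv2.COLOR_RGB2HSV);m=cv2.inRange(hsv,(20,130,60),(35,255,255));M=np.zeros_like(m);M[250:300,250:310]=m[250:300,250:310]
v,u=np.nonzero(M);print(len(u),cast(k,(u.min()+u.max())/2,(v.min()+v.max())/2,.105))
for p in((75,187),(262,140),(118,232)):print(cast(k,200+p[0]*.45,200+p[1]*.5,.062))
```

```text
vial [0.59345954 0.12745171 0.105     ]
108 [0.59350306 0.12345869 0.105     ]
[0.70870408 0.08612156 0.062     ]
[0.49110429 0.18213475 0.062     ]
[0.71031951 0.1694102  0.062     ]
```

```bash
python3 -c "
from h import *
o=monitor.get_obs();print(o['t'],o['contact_force']);print(workorder.finish_job())"
```

```text
29.725 [-8.70064765  0.02313926 13.30480505]
the job is handed in; nothing more can be done
None
```

I set the level on the shelf, let go of it, turned the knob 131° clockwise, and handed the job in while pressing the level onto the seated shelf. The run took about 30 s of the 72 s allowed.

- **Level position:** The scene camera puts the vial at x = 0.5935 m and y between 0.123 and 0.127 m. That is within about 8 mm of the shelf's middle and lengthwise.
- **Bubble:** The first press showed it 13.7 mm toward the hinge, which set the knob turn. In the last wrist picture, taken while pressing, its centre was within about 0.2 mm of the midpoint between the lines.
- **Push:** I pressed about 55 mm toward the foot with roughly 13–14 N downward. The tool stopped sinking at 0.176 m, so I take the shelf as seated; I had no direct reading of the shelf angle.
- **Bystanders:** None were touched on purpose. I did not re-measure where they ended up.
- **Disagreements:** Camera estimates of the knob's position differed by about 5 mm. A sideways force of about 8 N also stayed on the tool while pressing, but the level did not visibly shift.

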